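# Tip a parts tub over and tap out the wedged sleeve

## Task

A yellow coupling sleeve is wedged in the grey tipping tub. Push the tub's lever to turn the tub upside down over the blue tray, then tap the orange pad on its upturned bottom until the sleeve drops out into the tray. Leave the tub upside down with its pad sprung back, the sleeve lying in the tray, and the tray and everything else where they stand.

Things in the scene. Friction and masses are not known exactly. Their poses are not given: they have to be found in the camera images.
- tipper: Fixed tipping stand with two red posts. Origin on the table half-way between the posts, under the hinge; z up. Hinge axis along its x (roughly away from the robot, yaw up to 0.45 rad), 110 mm above the table. The tub starts on its +y side and turns over to its -y side, where the tray stands. Posts at x = +-70 mm, y = 0, 116 mm high.
- tub (a joint): Hinge angle of the grey tub (rad): 0 = upright on the +y side, pi = upside down over the tray, on its stop. Tub 110 mm along the hinge, 90 mm across (30 to 120 mm from the hinge axis), 55 mm deep, mouth level with the hinge. Damped: past about 1.7 rad it goes on over by its own weight and settles in about 1 s; short of that it falls back.
- bar (a point): Centre of the black cross bar (20 mm thick, 60 mm long, along the hinge) on the lever fixed to the tub's shaft, beside the tub: stand frame x = -140 mm, y = 80 cos(q + 50 deg), z = 110 + 80 sin(q + 50 deg) mm at tub angle q. At q = 0 the lever leans to +y; push the bar towards the stand's -y (4 to 8 N) to swing the tub over. The point turns with the tub.
- pad_face (a point): Centre of the outer face of the orange pad, 50 x 50 mm, which sticks 18 mm out of the tub's bottom, 75 mm from the hinge axis. With the tub upright it points down under the tub; with the tub upside down it faces straight up, 183 mm above the table, centred 75 mm to the stand's -y. The point's z axis points from the face into the tub.
- pad (a joint): How far the orange pad is pressed into the tub (m): 0 = out, 0.016 = fully in. It springs back by itself. Freeing the sleeve takes 10 to 13 mm of travel and a push of about 5 to 9 N.
- sleeve_mid (a point): Centre of the yellow coupling sleeve: a round body 34 mm across with square 36 mm ends, 80 mm long along its x, 80 g. At the start it is wedged in the tub between two black sprung ribs, 24 mm below the mouth, its length along the hinge. It does not fall out by merely turning the tub over.
- tub_mid (a point): Point in the tub where the centre of the wedged sleeve lies (75 mm from the hinge axis, 24 mm inside the mouth); moves and turns with the tub.
- tray_in (a point): Centre of the inner floor of the blue open tray, 150 mm (x) x 140 mm (y) outside and 45 mm high, walls 4 mm; loose, 0.7 kg, standing on the table on the stand's -y side under the place where the tub ends up. z up.
- carton_a: Bystander: small brown carton 70 x 100 x 50 mm standing beyond the tipping stand. Origin at the centre of its underside.
- tape: Bystander: green ring, a roll 90 mm across and 30 mm high, lying flat beyond the tipping stand. Origin at the centre of its underside.
- carton_b: Bystander: white carton 120 x 160 x 80 mm at the left. Origin at the centre of its underside.
- spray: Bystander: upright metal can 56 mm across, 170 mm high, at the left. Origin at the centre of its underside.
- driver: Bystander: screwdriver lying on the table at the right. Origin at the centre of its underside.
- carton_c: Bystander: brown carton 100 x 130 x 60 mm at the right. Origin at the centre of its underside.
- wrench: Bystander: wrench lying on the table at the left. Origin at the centre of its underside.
Not all that is in view belongs to the job. There is more than one size of the part that bears tray_in; the job needs the larger. Of the things shaped like the part that bears sleeve_mid, the yellow one is meant.

How it is judged:
By the outcome, as a careful person would: the job done as asked, in the order asked, and still so for the second after the job is handed in, with the robot touching nothing.
It also fails if it takes over 38 s, if anything falls off the work surface, if the arm or the gripper's body presses on something with over 40 N, if the wrist force passes 120 N, or if a joint passes its speed limit or range.

## Robot

A 6-joint arm with a two-finger parallel gripper is mounted at the origin on the work surface. World frame = base frame: x ahead of the robot, y to its left, z up, the work surface at z = 0. Lengths are in m, angles in degrees, forces in N, time in s.
With the tool pointing down it reaches from about 0.25 to 0.725 m from the base axis. Payload 9.7 kg.
Tool frame: the origin (TCP) lies at the very end of the fingers, on their centre line; the grasp point (between the pads) lies 19 mm behind it (bot.grip_point_offset is the z of the grasp point in the tool frame, in m); z points along the fingers, x is the direction in which the jaws open and shut, and the axes are right-handed (so a half turn about z gives the same grasp; the last joint's range is limited). The gripper opens to 85 mm and grips with 20 to 120 N. Pads are 22 mm wide; open, the fingers measure 114 mm over their backs; the gripper's body (76 mm by 85 mm) begins 54 mm behind the grasp point. The pads swing forward as they close: fully open they stand 13 mm farther back than shut.
Start: joints at [70.989, 4.979, 10.078, 95.1, 0, 90], TCP at [0.179, 0.52, 0.231] pointing down, gripper open.
Joint ranges: [-179.16, 179.16], [-48.56, 103.87], [-65.8, 70.77], [-126.05, 130.52], [-82.76, 87.17], [-180, 180]. Speed limits (degrees/s): [127.2, 127.2, 147.25, 180, 180, 180].

## Interface

Orientations are given as [roll, pitch, yaw] about the fixed x, y, z axes, in that order (R = Rz(yaw) Ry(pitch) Rx(roll)).
In Python, from workcell import get_obs, viewer, job_done, bot gives the robot as it stands.
- The arm moves only by the shell command python3 -m handwheel 'ROWS' [FORCE]. ROWS is JSON, a list of rows, each a list of 5 numbers: the closure, from 0 (fully open) to 1 (shut), then the shift along the world's x, y, z in m, then the turn about the world's z in degrees. A call has 1 to 5 rows; each row is the pose to reach, as a shift and turn from the pose measured when the call began; what a row does not reach only later rows make up. A row lasts 1/10 s, in which the tool goes at most 50 mm and 8.59 degrees, less where a joint would pass 70% of its speed; a pose out of reach is approached as far as the arm can. A call with a gripper value outside its range is refused whole. The fingers move at their own pace and stop on an object; FORCE is the grip in N (left out, the last holds). Time passes only in rows, so rows that repeat a pose let the fingers close. It gives the time, the measured TCP pose, the force and the opening at its end, in the units of the state.
- get_obs(): the state, without advancing time (a new reading comes with each control period).
- viewer.camera(name): name is "scene" or "side" or "wrist"; returns a dict with "color" (384x512x3 uint8, blue, green, red), "K" (3x3 intrinsics, pixels), "dist_coeffs" ([k1, k2, p1, p2, k3] as OpenCV has them; the pictures are not rectified), "origin" and "orientation" of the camera in the world. Camera axes: x right, y down, z forward; pixel columns grow to the right and rows downward; lengths in m; the calibration is good to about 2 mm. A picture is of the moment at which its call begins. There is no depth.
- job_done(): hands the job in, once; it reports no verdict.
The state is a dict: "time": time; "q": joint angles; "qd": joint speeds; "joint_efforts": joint torques, N m; "ee_pos": TCP position; "tcp_rot": TCP orientation; "wrist_force": force on the tool from outside, world axes, zero at the start; "torque": the same for the moment, N m; "opening": finger opening in m.
Only numpy, scipy, OpenCV 4.12 (cv2) and the standard library are available. Lean on these libraries where they do the work, as an engineer would, in place of code of your own. Each camera call takes 0.05 s, during which the arm holds its last target.

## Working session

There is one attempt and no reset: what is moved stays moved. The work goes in short steps, Python scripts to look and compute and a shell command to move; the robot and the scene stay as the last step left them, time stands still between calls to the robot, and variables do not carry over. Pictures are saved under pics/ and viewed, and the job is handed in when it is done.

```bash
mkdir -p pics; ls
python3 - <<'E'
from workcell import get_obs, viewer, job_done, bot
import cv2
for n in ["scene","side","wrist"]:
    c=viewer.camera(n); cv2.imwrite(f"pics/{n}0.png",c["color"]); print(n,c["origin"],c["orientation"],c["K"],c["dist_coeffs"])
print(get_obs())
E
```

```text
pics
scene [0.95370969 0.50196313 1.23649033] [-150.16145528    0.18557566  142.95578557] [[461.0567574    0.         252.83934869]
 [  0.         461.0567574  192.09531889]
 [  0.           0.           1.        ]] [-0.0765642  0.         0.         0.         0.       ]
side [ 0.07253191 -0.69039133  1.03087349] [-137.3478664    -0.84875594  -33.12179333] [[462.28652283   0.         255.13785417]
 [  0.         462.28652283 190.34452455]
 [  0.           0.           1.        ]] [-0.09246705  0.          0.          0.          0.        ]
wrist [0.11258757 0.54307155 0.37296477] [1.63850148e+02 6.93856789e-02 7.09500213e+01] [[292.14451759   0.         253.43511424]
 [  0.         292.14451759 181.9528981 ]
 [  0.           0.           1.        ]] [-0.03364336  0.          0.          0.          0.        ]
{'time': 0.15, 'q': array([7.09901407e+01, 5.00378119e+00, 1.00452535e+01, 9.50992827e+01,
       5.96186137e-04, 8.99995761e+01]), 'qd': array([ 0.03224976, -0.05320849,  0.15946669, -0.02843299, -0.04561662,
        0.04036406]), 'joint_efforts': array([-6.01868669e-04, -5.20761251e+01,  4.65043831e+01,  1.39558592e-02,
       -2.68584199e-05, -9.42395921e-07]), 'ee_pos': array([0.17909352, 0.51984386, 0.23075002]), 'tcp_rot': array([-1.79999403e+02,  5.78104467e-02,  7.09905647e+01]), 'wrist_force': array([0.27686191, 0.11039832, 0.80324782]), 'torque': array([ 0.05942264, -0.0097144 ,  0.02084091]), 'opening': 0.08531396577509348}
```

View pics/scene0.png

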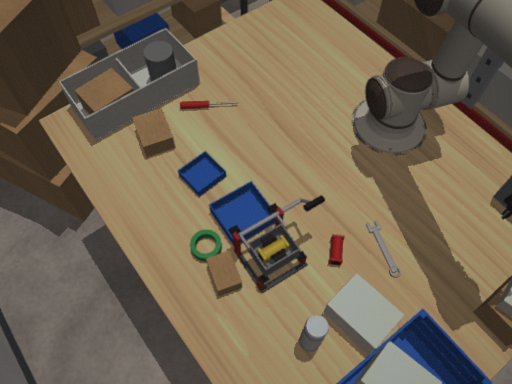

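View pics/side0.png

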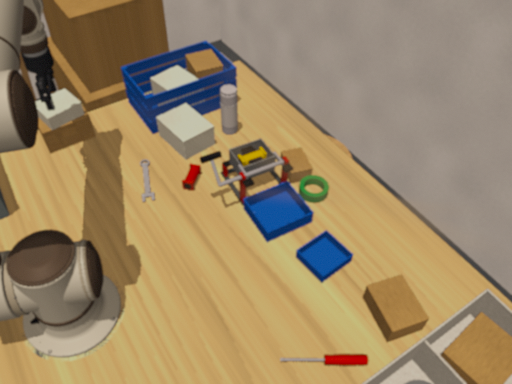

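View pics/wrist0.png

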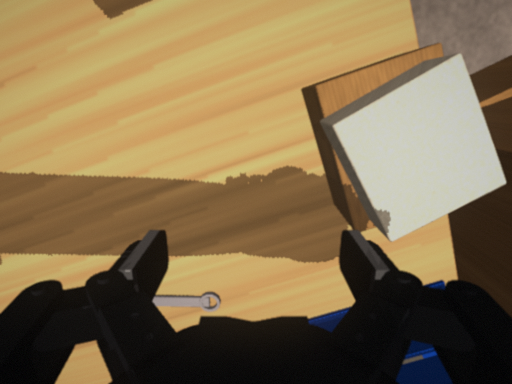

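Scene view: the stand is at about (270,245) with the yellow sleeve in the tub at (272,248). The red lookalike is at (336,250), and the black bar at (314,203). The large tray is at (245,208), next to the stand; the smaller one is at (202,173). I'll enlarge the stand to confirm this and measure.

Run:
```python
import cv2,numpy as np
a=cv2.imread("pics/scene0.png")[160:300,180:350]; b=cv2.imread("pics/side0.png")[130:250,190:340]
cv2.imwrite("pics/cropA.png",cv2.resize(a,None,fx=4.5,fy=4.0,interpolation=cv2.INTER_CUBIC)[:600,:800])
cv2.imwrite("pics/cropB.png",cv2.resize(b,None,fx=5,fy=5,interpolation=cv2.INTER_CUBIC)[:600,:800])
```

```text
(no output)
```

View pics/cropA.png

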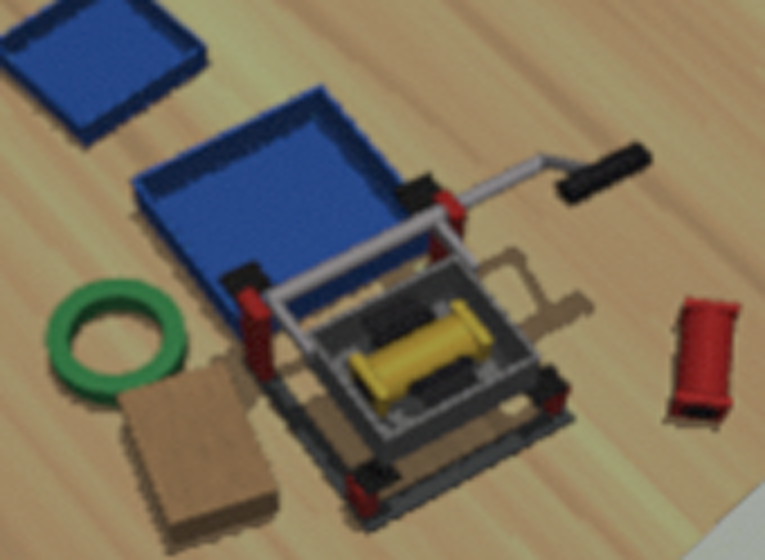

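View pics/cropB.png

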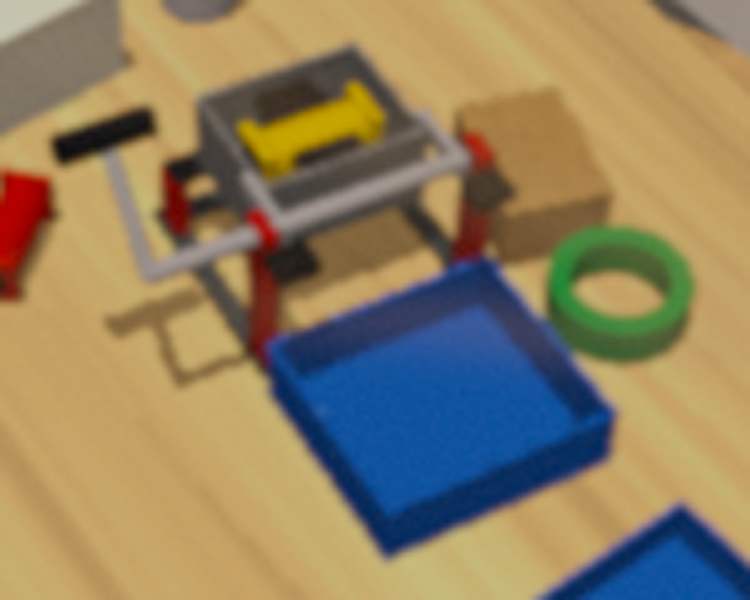

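The crops confirm a yellow sleeve in the tub, the large tray beside the posts, and the black bar. The bar is at about (314,203) in scene and (211,157) in side. Next I'll triangulate.

```bash
cat > h.py <<'E'
import cv2,numpy as np
from scipy.spatial.transform import Rotation as R
def ray(c,uv):
    n=cv2.undistortPoints(np.array([[uv]],float),c["K"],np.array(c["dist_coeffs"],float))[0,0]
    return np.array(c["origin"]),R.from_euler("xyz",c["orientation"],degrees=True).as_matrix()@np.array([n[0],n[1],1])
def plane(c,uv,z):
    o,d=ray(c,uv); return o+d*(z-o[2])/d[2]
def tri(c1,p1,c2,p2):
    o1,d1=ray(c1,p1);o2,d2=ray(c2,p2)
    s=np.linalg.lstsq(np.stack([d1,-d2],1),o2-o1,rcond=None)[0]
    a=o1+s[0]*d1;b=o2+s[1]*d2
    return (a+b)/2,np.linalg.norm(a-b)
def blob(img,lo,hi,box):
    x0,y0,x1,y1=box; m=cv2.inRange(cv2.cvtColor(img[y0:y1,x0:x1],cv2.COLOR_BGR2HSV),lo,hi)
    n,l,s,ce=cv2.connectedComponentsWithStats(m); i=1+np.argmax(s[1:,4])
    return ce[i]+[x0,y0],s[i,4]
E
python3 - <<'E'
from h import *
from workcell import viewer
np.set_printoptions(precision=4,suppress=True)
A=viewer.camera("scene");B=viewer.camera("side")
for nm,lo,hi,ba,bb in [("bar",(0,0,0),(180,255,60),(300,193,330,215),(198,148,223,164)),
 ("yellow",(20,120,60),(35,255,255),(240,220,310,270),(230,140,275,175))]:
    a,na=blob(A["color"],lo,hi,ba);b,nb=blob(B["color"],lo,hi,bb);print(nm,a,na,b,nb,*tri(A,a,B,b))
fa=lambda x,y:(180+x/4.5,160+y/4);fb=lambda x,y:(190+x/5,130+y/5)
for nm,p,q in [("bar near end",fa(645,152),fb(60,150)),("bar far end",fa(566,192),fb(150,120)),
  ("post near top",fa(452,203),fb(262,222)),("post far top",fa(254,298),fb(478,150))]: print(nm,*tri(A,p,B,q))
print("tray rim side cam z.045",[plane(B,fb(*p),.045)[:2] for p in [(270,348),(486,260),(612,412),(390,550)]])
print("tray rim scene",[plane(A,fa(*p),.045)[:2] for p in [(134,180),(322,88)]])
E
```

```text
bar [313.3409 202.8864] 132 [210.0465 156.814 ] 86 [0.4807 0.1346 0.171 ] 0.0009490816634339751
yellow [273.4153 248.1111] 378 [252.11   155.5842] 291 [0.6233 0.1472 0.0947] 0.0025855368752944557
bar near end [0.4534 0.1377 0.1714] 0.006524847377705911
bar far end [0.508  0.1326 0.1699] 0.0036721679056492137
post near top [0.5461 0.0785 0.1161] 0.003410239198961909
post far top [0.6832 0.0628 0.1141] 0.0026076636875905688
tray rim side cam z.045 [array([0.5347, 0.0493]), array([0.6795, 0.0397]), array([ 0.6703, -0.0931]), array([ 0.5123, -0.1053])]
tray rim scene [array([ 0.6721, -0.0873]), array([ 0.527 , -0.0762])]
```

The triangulated points agree with the given geometry:

| Item | Measured | Check |
|---|---|---|
| Stand origin | about (0.615, 0.071), yaw about -5.8° | – |
| Bar | z 0.171 | expected 0.171 |
| Sleeve | (0.623, 0.147) | predicted (0.623, 0.145) |

My plan is to straddle the lever rod with the fingers about 20 mm apart and their spread along the hinge. That pushes the bar from its +y side, so I'm moving over there now.

```bash
python3 -m handwheel '[[0.76,0.03,-0.033,0,-8],[0.76,0.065,-0.07,0,-16],[0.76,0.1,-0.107,0,-24],[0.76,0.135,-0.145,0,-32],[0.76,0.17,-0.182,0,-40]]'; python3 -m handwheel '[[0.76,0.034,-0.037,0,-8],[0.76,0.068,-0.074,0,-16],[0.76,0.102,-0.11,0,-24],[0.76,0.137,-0.14,0,-32],[0.76,0.137,-0.14,0,-37]]'
```

```text
time: 0.75
ee_pos: [0.347, 0.3395, 0.231]
tcp_rot: [-180.0, 0.0, 30.7]
wrist_force: [0.8, 1.3, -0.0]
opening: 0.0205
time: 1.25
ee_pos: [0.487, 0.1958, 0.2302]
tcp_rot: [179.9, 0.0, -6.9]
wrist_force: [-1.2, 0.4, 0.7]
opening: 0.0206
```

```bash
python3 -m handwheel '[[0.76,-0.002,0,-0.04,1],[0.76,-0.002,0,-0.078,1],[0.76,-0.002,0,-0.078,1]]'
python3 - <<'E'
from workcell import viewer,get_obs
import cv2,numpy as np
b=viewer.camera("side")["color"][110:250,170:340]; a=viewer.camera("wrist")["color"]
cv2.imwrite("pics/s1.png",np.hstack([cv2.resize(b,(466,384)),a[:,90:420]]))
print(get_obs()["ee_pos"])
E
```

```text
time: 1.55
ee_pos: [0.4827, 0.1946, 0.1471]
tcp_rot: [179.7, 0.4, -6.0]
wrist_force: [-0.6, -0.2, -0.3]
opening: 0.0205
[0.48468908 0.19575734 0.15285326]
```

View pics/s1.png

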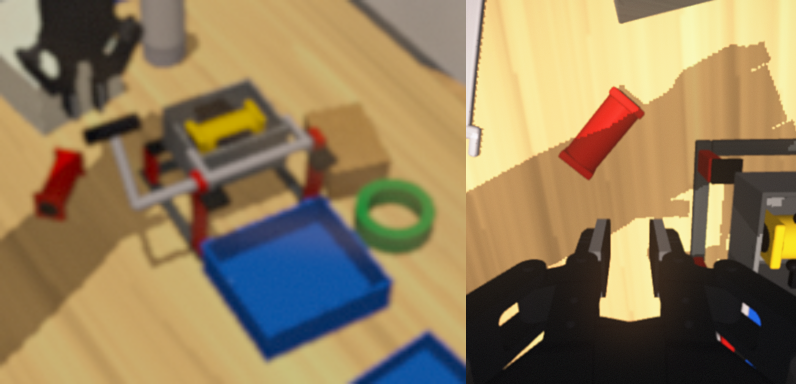

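The fingers stand behind the bar and straddle the rod, with the bar at (112,128) in the left panel. Pushing now, along the stand's -y.

```bash
python3 -m handwheel '[[0.76,-0.003,-0.025,0,0],[0.76,-0.005,-0.045,0,0],[0.76,-0.006,-0.062,0,0],[0.76,-0.008,-0.08,0,0],[0.76,-0.01,-0.1,0,0]]'
```

```text
time: 2.15
ee_pos: [0.4767, 0.0968, 0.1574]
tcp_rot: [-179.8, -0.3, -5.8]
wrist_force: [3.0, 5.6, 4.0]
opening: 0.0206
```

Run:
```python
from workcell import viewer,get_obs
import cv2,numpy as np
b=viewer.camera("side")["color"][110:250,170:340]; a=viewer.camera("scene")["color"][150:300,180:350]
cv2.imwrite("pics/s2.png",np.hstack([cv2.resize(b,(400,330)),cv2.resize(a,(400,330))]))
print(get_obs()["ee_pos"],get_obs()["wrist_force"])
```

```text
[0.47596818 0.09519482 0.1564302 ] [0.85349796 3.2248627  2.08429442]
```

View pics/s2.png

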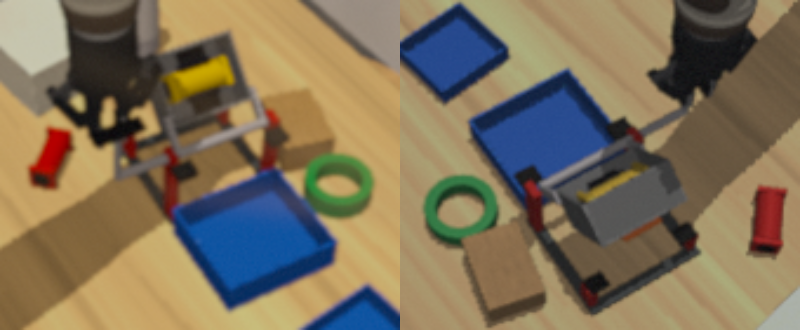

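The tub has tilted by about 45° with the bar in front of the fingers. I'll keep pushing and sink a little along the arc.

```bash
python3 -m handwheel '[[0.76,-0.002,-0.02,0,0],[0.76,-0.004,-0.04,-0.002,0],[0.76,-0.006,-0.058,-0.005,0],[0.76,-0.007,-0.073,-0.01,0],[0.76,-0.009,-0.088,-0.013,0]]'
python3 - <<'E'
from workcell import viewer,get_obs
import cv2,numpy as np
b=viewer.camera("side")["color"][110:250,170:340]; a=viewer.camera("scene")["color"][150:300,180:350]
cv2.imwrite("pics/s3.png",np.hstack([cv2.resize(b,(400,330)),cv2.resize(a,(400,330))]))
print(get_obs()["ee_pos"],get_obs()["wrist_force"])
E
```

```text
time: 2.75
ee_pos: [0.4675, 0.0075, 0.1447]
tcp_rot: [-180.0, -0.3, -6.0]
wrist_force: [0.1, -0.1, -0.5]
opening: 0.0207
[0.46734655 0.00677884 0.14462793] [ 0.12492947  0.63476332 -0.17087991]
```

View pics/s3.png

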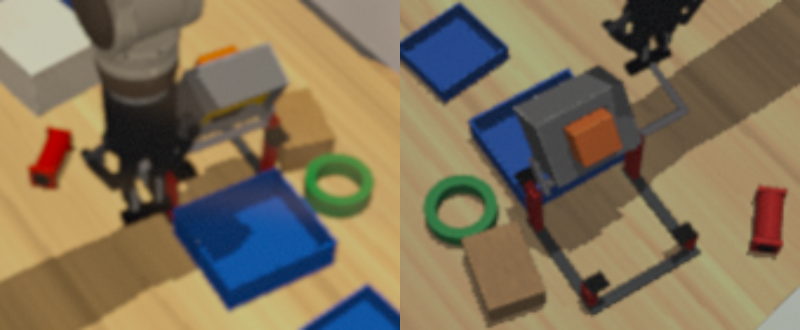

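The tub is past the tipping point and contact force is about zero. I'll lift straight up and let it settle.

```bash
python3 -m handwheel '[[0.76,0,0.005,0.04,0],[0.76,0,0.005,0.08,0],[1,0,0.005,0.11,0],[1,0,0.005,0.11,0],[1,0,0.005,0.11,0]]'; python3 -m handwheel '[[1,0,0,0,0],[1,0,0,0,0],[1,0,0,0,0],[1,0,0,0,0],[1,0,0,0,0]]';python3 - <<'E'
from workcell import viewer,get_obs
import cv2,numpy as np
from h import *
A=viewer.camera("scene");B=viewer.camera("side")
b=B["color"][110:250,170:340]; a=A["color"][150:300,180:350]
cv2.imwrite("pics/s4.png",np.hstack([cv2.resize(b,(400,330)),cv2.resize(a,(400,330))]))
print(get_obs()["ee_pos"],get_obs()["wrist_force"])
for c,bx in((A,(220,150,300,260)),(B,(230,110,330,220))):
    try:
        u,n=blob(c["color"],(6,150,90),(18,255,255),bx);print(u,n,plane(c,u,.183))
    except Exception as e: print(e)
E
```

```text
time: 3.35
ee_pos: [0.468, 0.0126, 0.2561]
tcp_rot: [-180.0, -0.4, -6.0]
wrist_force: [-0.0, 0.2, -1.3]
opening: -0.0001
time: 3.85
ee_pos: [0.4679, 0.0126, 0.2558]
tcp_rot: [-180.0, -0.4, -6.0]
wrist_force: [-0.2, 0.8, -0.6]
opening: 0.0001
[0.46796179 0.01256411 0.25596314] [ 0.97921447 -0.69055007 -0.30331738]
[243.15457413 191.46687697] 317 [0.61159493 0.00064029 0.183     ]
[278.30662983 169.08839779] 362 [ 0.60215532 -0.01221709  0.183     ]
```

View pics/s4.png

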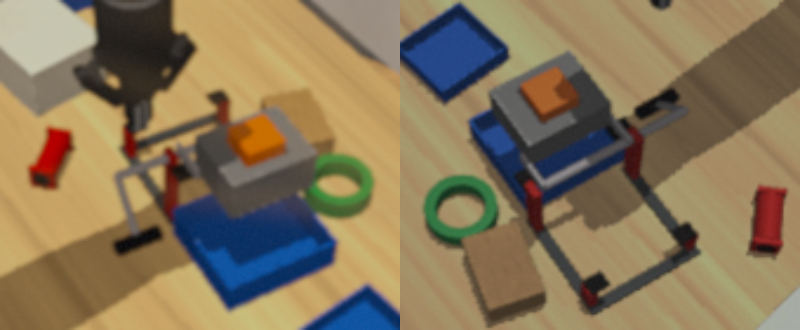

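The tub is upside down with its pad facing up. The pad centroids from the two views straddle (0.607, -0.005), and the prediction is (0.607, -0.004). I'll move over the pad and descend.

```bash
python3 -m handwheel '[[1,0.045,-0.006,0,0],[1,0.09,-0.011,0,0],[1,0.139,-0.017,0,0],[1,0.139,-0.017,-0.03,0],[1,0.139,-0.017,-0.06,0]]'; python3 -m handwheel '[[1,0,0,0,0],[1,0,0,0,0]]'
```

```text
time: 4.45
ee_pos: [0.6093, -0.0047, 0.1937]
tcp_rot: [-180.0, -0.4, -6.1]
wrist_force: [0.1, -0.3, -0.6]
opening: -0.0002
time: 4.65
ee_pos: [0.609, -0.0048, 0.1937]
tcp_rot: [-180.0, -0.3, -6.1]
wrist_force: [-0.3, 0.5, -0.1]
opening: 0.0002
```

```bash
python3 -m handwheel '[[1,-0.002,0,-0.008,0],[1,-0.002,0,-0.014,0],[1,-0.002,0,-0.019,0],[1,-0.002,0,-0.019,0]]'; python3 -m handwheel '[[1,0,0,-0.003,0],[1,0,0,-0.003,0],[1,0,0,-0.003,0]]'
```

```text
time: 5.05
ee_pos: [0.6071, -0.0048, 0.1752]
tcp_rot: [-180.0, -0.4, -6.1]
wrist_force: [0.8, -0.1, 2.9]
opening: 0.0001
time: 5.35
ee_pos: [0.6072, -0.0048, 0.1723]
tcp_rot: [-180.0, -0.4, -6.1]
wrist_force: [0.2, -0.5, 2.3]
opening: 0.0002
```

```bash
python3 -m handwheel '[[1,0,0,-0.0025,0],[1,0,0,-0.0025,0]]';  python3 - <<'E'
from workcell import viewer
import cv2,numpy as np
b=viewer.camera("side")["color"][110:250,170:340]; a=viewer.camera("scene")["color"][150:300,180:350]
cv2.imwrite("pics/s5.png",np.hstack([cv2.resize(b,(400,330)),cv2.resize(a,(400,330))]))
E
```

```text
time: 5.55
ee_pos: [0.6072, -0.0048, 0.1694]
tcp_rot: [-180.0, -0.4, -6.1]
wrist_force: [0.2, 0.0, 3.2]
opening: -0.0003
```

View pics/s5.png

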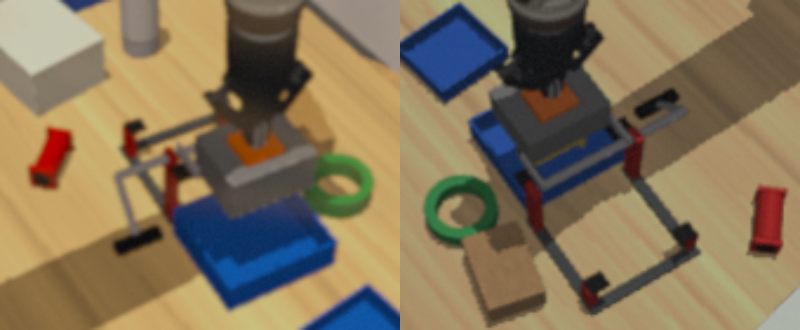

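The right panel shows yellow under the tub rim at (560,150), so the sleeve seems to have moved. I'll lift clear to let the pad spring back, then check.

```bash
python3 -m handwheel '[[1,0,0,0.02,0],[1,0,0,0.06,0],[1,-0.05,0,0.09,0],[1,-0.1,0,0.1,0],[1,-0.15,0,0.1,0]]';  python3 - <<'E'
from workcell import viewer
from h import *
A=viewer.camera("scene");B=viewer.camera("side")
b=B["color"][130:250,220:340]; a=A["color"][170:260,200:320]
cv2.imwrite("pics/s6.png",np.hstack([cv2.resize(b,(400,400),interpolation=2),cv2.resize(a,(400,300),interpolation=2)[:400].copy() if 0 else cv2.copyMakeBorder(cv2.resize(a,(400,300),interpolation=2),0,100,0,0,0)]))
for c,bx in((A,(200,150,320,270)),(B,(220,130,340,250))):
    u,n=blob(c["color"],(20,120,50),(35,255,255),bx);print("yellow",u,n,plane(c,u,.02))
    u,n=blob(c["color"],(6,150,90),(18,255,255),bx);print("orange",u,n,plane(c,u,.183))
E
```

```text
time: 6.15
ee_pos: [0.4649, -0.0048, 0.2702]
tcp_rot: [-180.0, -0.5, -6.1]
wrist_force: [-1.0, -0.4, 0.4]
opening: 0.0
yellow [248.41818182 220.06363636] 110 [0.60396492 0.01046103 0.02      ]
orange [243.12658228 191.45886076] 316 [6.11639275e-01 5.76094413e-04 1.83000000e-01]
yellow [275.55290102 204.98634812] 293 [0.61241745 0.00161919 0.02      ]
orange [278.26575342 169.15616438] 365 [ 0.60192054 -0.01236577  0.183     ]
```

View pics/s6.png

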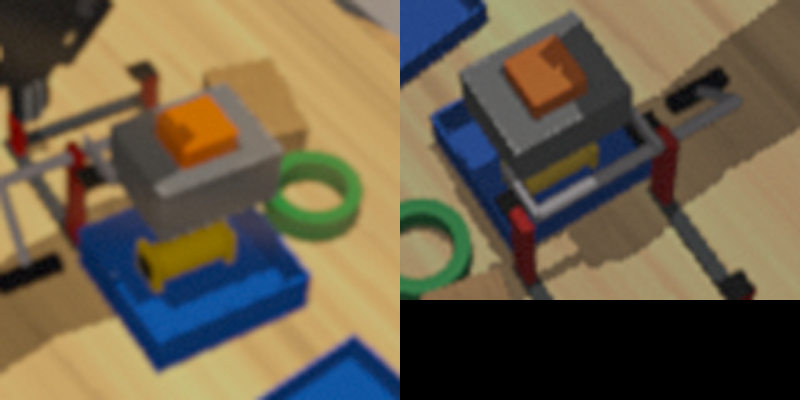

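The yellow sleeve lies in the tray at (185,255) in the left panel. The pad is out again: its centroid matches the one before tapping. The tray's near corner is still at about (268,241). I'll let it settle, check once more and hand in.

```bash
python3 -m handwheel '[[1,0,0,0,0],[1,0,0,0,0],[1,0,0,0,0],[1,0,0,0,0],[1,0,0,0,0]]';  python3 - <<'E'
from workcell import viewer,job_done
from h import *
B=viewer.camera("side")
u,n=blob(B["color"],(20,120,50),(35,255,255),(220,130,340,250));print("yellow",u,n)
o=cv2.imread("pics/side0.png");d=cv2.absdiff(o,B["color"]).max(2)
bx=(slice(215,245),slice(255,315));print("tray front diff frac",(d[bx]>40).mean())
job_done()
E
```

```text
time: 6.75
ee_pos: [0.4617, -0.0047, 0.2704]
tcp_rot: [-180.0, -0.4, -6.1]
wrist_force: [0.1, 0.2, -0.3]
opening: 0.0002
yellow [275.6369863  205.02054795] 292
tray front diff frac 0.07055555555555555
the job is handed in; nothing more can be done
```

The job is done and handed in at about 6.8 s. I pushed the lever bar until the tub went over onto its stop. One press on the orange pad, about 13 mm deep, dropped the yellow sleeve into the large blue tray.

**Last checks:**
- **Sleeve:** it is lying still in the tray; its position was the same in two pictures 0.6 s apart.
- **Pad:** it has sprung back; its position in both views matches the one before the press.
- **Tub and arm:** the tub is upside down, and the arm is clear of everything with wrist force near zero.
- **Tray:** its near corner is within about a pixel of where it started. Comparing the front of the tray with the first picture, 7% of the pixels differed; I took this as shadow and the sleeve and did not look further.
- **Everything else:** the arm went nowhere near the other objects; those in the close-up pictures looked unmoved, but I didn't measure them.

**One disagreement:** the wrist force while pressing read about 2–3 N, below the stated 5–9 N, but the sleeve came free. I read the force only at the end of each move, so a higher peak may have been missed.

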